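# Hold a lock cylinder in the brush cleaner

### The arm

A 7-joint arm with a two-finger parallel gripper is mounted at the origin on a cart in front of the work surface, level with it; the furniture and walls round the work are solid. World frame = base frame: x ahead of the robot, y to its left, z up, the work surface at z = 0. Lengths are in m, angles in rad, forces in N, time in s.
With the tool pointing down it reaches from about 0.35 to 0.9 m from the base axis. Payload 19.9 kg.
Tool frame: the origin (TCP) lies midway between the tips of the shut fingers; the grasp point (between the pads) lies 19 mm behind it (grip_point_offset is the z of the grasp point in the tool frame, in m); z points along the fingers, y is the line along which they close (so a half turn about z gives the same grasp; the last joint's range is limited). The gripper opens to 94 mm and grips with 3 to 60 N. Pads are 16 mm wide; open, the fingers measure 119 mm over their backs; the gripper's body (75 mm by 177 mm) begins 78 mm behind the grasp point.
Start: joints at [-1.25, 0.417, -0.01, 1.614, 0.005, 1.111, -0.053], TCP at [0.221, 0.585, 0.171] pointing down, gripper open.
Joint ranges: [-2.81, 2.81], [-0.39, 2.02], [-1.27, 1.25], [0.06, 2.57], [-1.19, 4.33], [0.19, 2], [-2.82, 2.82]. Speed limits (rad/s): [1.89, 1.89, 2.39, 2.39, 3.01, 3.01, 3.01].

### API

Orientations are given as a rotation vector (axis times angle).
In Python, from rig import get_obs, grab_frame, hand_in, grip_point_offset gives the robot as it stands. The module is installed in compiled form; this text tells all that it offers.
- The arm moves only by the shell command python3 -m jog 'ROWS' [FORCE]. ROWS is JSON, a list of rows, each a list of 7 numbers: the shift along the tool's x, y, z in cm, then the turn, a rotation vector about the tool's x, y, z in rad, then the opening, from -1 (shut) to 1 (fully open). A call has 1 to 5 rows; each row shifts and turns the commanded pose from where the row before left it, along the tool's axes as they then stand; what a row does not reach is not made up. A row lasts 1/12 s, in which the tool goes at most 41.7 mm and 7.16 degrees, less where a joint would pass 70% of its speed; a pose out of reach is approached as far as the arm can. A call with a gripper value outside its range is refused whole. The fingers move at their own pace and stop on an object; FORCE is the grip in N (left out, the last holds). Time passes only in rows, so rows that do not move let the fingers close. It gives the time, the measured TCP pose, the force, the opening and the grip force at its end, in the units of the state.
- get_obs(): the state, without advancing time (a new reading comes with each control period).
- grab_frame(name): name is "scene" or "side" or "wrist"; returns a dict with "color" (480x640x3 uint8, red, green, blue), "mtx" (3x3 intrinsics, pixels), "camera_from_world" (4x4, takes a point from world to camera coordinates). Camera axes: x right, y down, z forward; pixel columns grow to the right and rows downward; lengths in m; the calibration is good to about 2 mm. A picture is of the moment at which its call begins. There is no depth.
- hand_in(): hands the job in; it is judged then, once.
The state is a dict: "time_s": time; "q": joint angles; "joint_velocities": joint speeds; "joint_torque": joint torques, N m; "tcp_pos": TCP position; "orientation": TCP orientation; "wrist_force": force on the tool from outside, world axes, zero at the start; "moment": the same for the moment, N m; "width": finger opening in m; "gripper_force": force on a finger pad.
Only numpy, scipy, OpenCV 4.12 (cv2) and the standard library are available. Lean on these libraries where they do the work, as an engineer would, in place of code of your own. Each camera call takes 0.05 s, during which the arm holds its last target. There are 200 camera calls.

### The job

Take the lock cylinder that stands on end in the wooden rack, gripping it lightly (no harder than 50 N, its finish marks), and lift it straight out. Lower it upright through the flared slot in the top of the grey brush cleaner, without forcing it against the machine, and press the sprung rest inside gently down by about a centimetre. Finish while still gripping the cylinder there with the rest pressed down (do not let go), and leave the other things on the bench alone.

Things in the scene. Friction and masses are not known exactly. Their poses are not given: they have to be found in the camera images.
- cylinder_center (a point): Centre (half-way up) of the loose metal lock cylinder, 33 x 17 mm in section, 65 mm high, narrow waist, 0.2 kg, standing on end in the rack, lower end 28 mm above the bench. Own x axis: level, along the 33 mm side; own z axis: level, across the 17 mm; own y axis: up. Grip the flat-sided upper 26 mm across the 17 mm, with no more than 50 N.
- cylinder_foot (a point): Centre of the cylinder's lower end face, 32.5 mm under its centre; same axes.
- rack_pocket (a point): Centre of the mouth of the pocket in the rack's top, 45 mm above the bench; the rack is a fixed wooden block 70 x 60 x 45 mm (x, y, z) with one pocket 36 x 20 mm, 17 mm deep, its long side along x. z up. The ledge of the big grey machine behind it (x over 0.5 m, y over -0.07 m) stands up to 0.13 m over the bench: carry the cylinder round it or with its foot at 0.16 m or more.
- slot (a point): Centre of the slot in the brush cleaner, a fixed grey box 120 x 110 mm, 85 mm high, clear front; this point is level with the box's top. Slot: 35 mm along this point's x, 19 mm along its y (2 mm more than the cylinder each way), straight for 5 mm below this point; above it steel lips flare out 4 mm over 7 mm of height (top of all). z up.
- rest_top (a point): Middle of the top of the sprung rubber rest (30 x 14 mm) under the slot, inside the cleaner; unpressed it lies 9 mm below the slot point.
- rest (a joint): How far the rest is pressed down, m: 0 is up, 0.016 is its hard stop. It starts to move at 4 N (more than the cylinder weighs) and needs 0.4 N more per mm, about 8 N at 10 mm; it springs up when let go. Pressing on the cleaner with over 25 N damages it.
- spare_cylinder: A second lock cylinder (33 x 62 x 17 mm) lying flat on the bench; leave alone. Origin under its middle.
- screwdriver: Small screwdriver lying on the bench, 150 mm long; leave alone. Origin under its middle.

How it is judged:
On the way, in this order (a step that is already met when the one before it is completed fails the run):
1. the cylinder is lifted out of the rack, upright in the gripper (z of cylinder_foot in the frame of rack_pocket above 0.01 m and contact force between the fingers and cylinder above 1 N and angle between cylinder_center's own y axis and vertical below 0.3 rad), for 0.2 s.
2. its lower end has passed through the slot (z of cylinder_foot in the frame of slot below -0.006 m and horizontal distance between cylinder_foot and slot below 0.006 m), for 0.1 s.
At the end, for the whole second after the job is handed in: The cylinder stands upright (within 0.12 rad) in the slot, its lower end within 6 mm of the slot's centre line and at least 13 mm below the slot point, still gripped by its sides (not pushed with a shut hand), and the rest is kept pressed down by at least 6 mm (value of joint rest above 0.006 m and velocity of joint rest below 0.01 m/s and z of cylinder_foot in the frame of slot below -0.013 m and horizontal distance between cylinder_foot and slot below 0.006 m and angle between cylinder_center's own y axis and vertical below 0.12 rad and contact force between the fingers and cylinder above 2 N and distance between the grasp point and cylinder_center below 0.045 m); the arm keeps its last pose, push and grip.
It fails at once if the cylinder is gripped harder than 50 N (contact force between the fingers and cylinder above 120 N).
It fails at once if the cylinder is pressed on the cleaner with more than 25 N (contact force between cylinder and cleaner above 25 N).
It fails at once if the spare cylinder is moved by more than 20 mm (distance of spare_cylinder from where it was at the start of the episode above 0.02 m).
It fails at once if the screwdriver is moved by more than 20 mm (distance of screwdriver from where it was at the start of the episode above 0.02 m).
It also fails if it takes over 38 s, if anything falls off the work surface, if the arm or the gripper's body presses on something with over 40 N, if the wrist force passes 120 N, or if a joint passes its speed limit or range.

## Working session

There is one attempt and no reset: what is moved stays moved. The work goes in short steps, Python scripts to look and compute and a shell command to move; the robot and the scene stay as the last step left them, time stands still between calls to the robot, and variables do not carry over. Pictures are saved under pics/ and viewed, at most 10 in all, crops included, and the job is handed in when it is done.

```bash
mkdir -p pics; python3 - <<'E'
from rig import *
import cv2
for n in("scene","side"):
    f=grab_frame(n);cv2.imwrite(f"pics/{n}0.png",f["color"][:,:,::-1]);print(n,f["mtx"].tolist(),f["camera_from_world"].round(4).tolist())
o=get_obs();print(o,grip_point_offset)
E
```

```text
scene [[567.4869660758013, 0.0, 317.30996106836665], [0.0, 567.4869660758013, 233.51953578389094], [0.0, 0.0, 1.0]] [[-0.9827, -0.1845, -0.0139, 0.4821], [-0.1414, 0.7973, -0.5868, 0.1415], [0.1194, -0.5747, -0.8096, 0.856], [0.0, 0.0, 0.0, 1.0]]
side [[571.5952702249202, 0.0, 309.5597304196251], [0.0, 571.5952702249202, 233.00208378697886], [0.0, 0.0, 1.0]] [[-0.9945, -0.1026, -0.0222, 0.4934], [-0.0192, 0.3856, -0.9225, 0.0986], [0.1032, -0.917, -0.3854, 0.9452], [0.0, 0.0, 0.0, 1.0]]
{'time_s': 0.1, 'q': array([-1.25049295,  0.41791172, -0.01029596,  1.61407609,  0.00470558,
        1.11069171, -0.05298213]), 'joint_velocities': array([ 0.00084574, -0.00243962,  0.00130025, -0.00357817, -0.00106551,
        0.00047828, -0.0001634 ]), 'joint_torque': array([ 1.43412824e-03, -8.52571249e+01,  6.40780516e-01, -4.26693785e+01,
       -4.88400017e-02,  1.63101603e-02,  1.12555931e-04]), 'tcp_pos': array([0.22111796, 0.58419768, 0.17000542]), 'orientation': array([-5.65172983e-01, -3.09023462e+00,  1.66294903e-03]), 'wrist_force': array([-0.59758408,  0.12353952,  0.62624605]), 'moment': array([-0.0055005 , -0.01060851,  0.06684626]), 'gripper_force': 0.0, 'width': 0.09378733438937215} -0.0188
```

View pics/scene0.png

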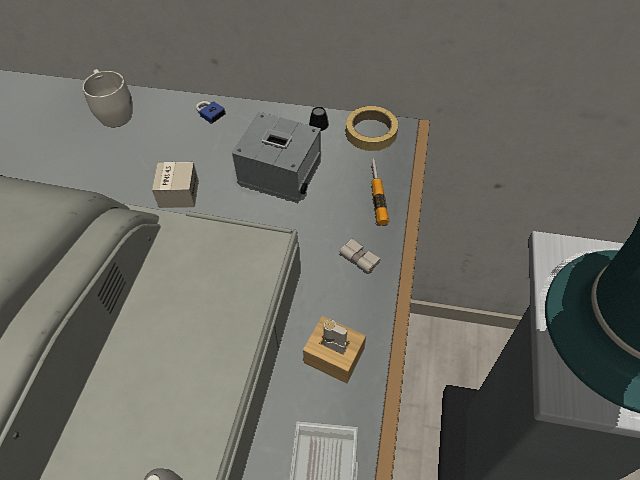

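View pics/side0.png

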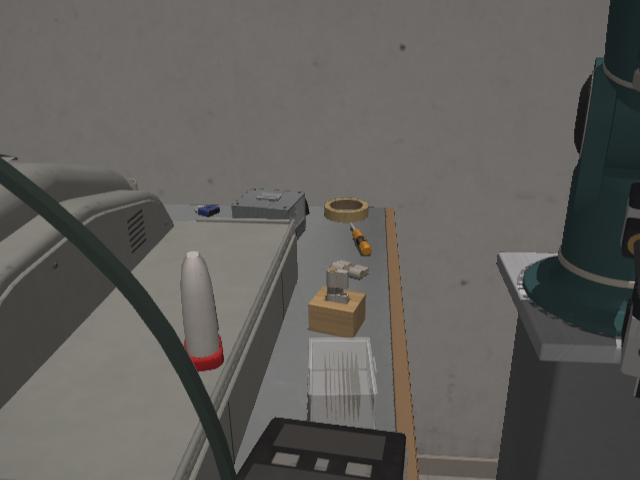

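Scene: the rack with the cylinder is at about (335,345), the slot at (277,140), the screwdriver at (379,195) and the spare at (360,256). Next I enlarge the rack and the slot.

```bash
python3 - <<'E'
import cv2,numpy as np
a=cv2.imread("pics/scene0.png");
c=lambda im,x,y,w,h,k:cv2.resize(im[y:y+h,x:x+w],None,fx=k,fy=k,interpolation=cv2.INTER_CUBIC)
cv2.imwrite("pics/crop1.png",np.hstack([c(a,300,310,66,80,6),c(a,238,105,66,80,6)]))
E
cat > h.py <<'E'
import numpy as np
from rig import *
from scipy.spatial.transform import Rotation as R
def px2w(f,u,v,z):
    T=f["camera_from_world"];d=T[:3,:3].T@np.linalg.inv(f["mtx"])@[u,v,1];c=-T[:3,:3].T@T[:3,3]
    return c+d*(z-c[2])/d[2]
def w2px(f,p):
    T=f["camera_from_world"];q=f["mtx"]@(T[:3,:3]@p+T[:3,3]);return q[:2]/q[2]
def delta(p,yaw=None):  # tool-frame shift in cm to world p, turn (rotvec) to point down with tool y at yaw
    o=get_obs();r=R.from_rotvec(o["orientation"]);s=r.inv().apply(np.array(p)-o["tcp_pos"])*100
    t=None
    if yaw is not None:
        y=np.array([np.cos(yaw),np.sin(yaw),0]);y=y if y@r.apply([0,1,0])>0 else -y
        z=np.array([0,0,-1.]);t=(r.inv()*R.from_matrix(np.c_[np.cross(y,z),y,z])).as_rotvec().round(4)
    return s.round(3),t
E
```

```text
(no output)
```

View pics/crop1.png

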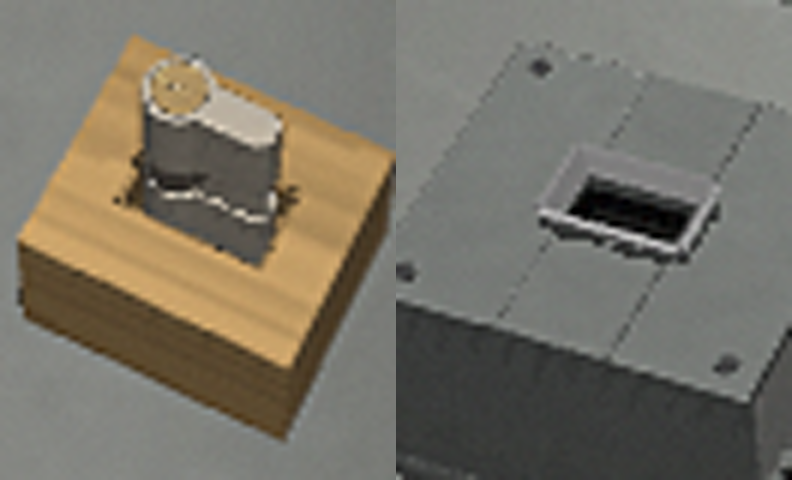

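```bash
python3 - <<'E'
from h import *
f=grab_frame("scene")
def q(pts,ox,oy,X,z): 
    P=np.array([px2w(f,ox+(x-X)/6,oy+y/6,z) for x,y in pts]);return P
for n,P in dict(rack=q([(135,37),(395,155),(290,367),(18,240)],300,310,0,.045),cyl=q([(143,85),(283,128)],300,310,0,.093),
  rim=q([(582,143),(722,185),(683,262),(540,213)],238,105,396,.092)).items():
    print(n,P.mean(0).round(4),"\n",P[:,:2].round(4).tolist());
    for i in range(len(P)-1):
        d=P[i+1]-P[i];print(np.hypot(*d[:2]).round(4),np.degrees(np.arctan2(d[1],d[0])).round(1))
E
```

```text
rack [0.441  0.1269 0.045 ] 
 [[0.4656, 0.0887], [0.3995, 0.1085], [0.4159, 0.1649], [0.483, 0.1455]]
0.069 163.4
0.0588 73.9
0.0698 -16.1
cyl [0.4406 0.1273 0.093 ] 
 [[0.4569, 0.1249], [0.4244, 0.1298]]
0.0329 171.5
rim [ 0.5982 -0.2083  0.092 ] 
 [[0.6176, -0.2286], [0.574, -0.2187], [0.5784, -0.1869], [0.6228, -0.1988]]
0.0447 167.2
0.0321 82.1
0.046 -15.0
```

```bash
python3 - <<'E'
from h import *
y=np.radians(73.7)
print(delta([.441,.127,.19],y)); r=R.from_rotvec(get_obs()["orientation"]);print(r.as_matrix().round(3))
E
```

```text
(array([-36.749, -34.982,  -1.956]), array([-0.001 ,  0.    , -0.0773]))
[[-0.935  0.354 -0.   ]
 [ 0.354  0.935 -0.001]
 [-0.    -0.001 -1.   ]]
```

```bash
python3 - <<'E'
from h import *
f=grab_frame("side");print(px2w(f,205,365,.13))
f=grab_frame("scene");print(px2w(f,162,475,.25))
E
python3 -m jog '[[-2.9,-2.75,-0.5,0,0,0,1],[-2.9,-2.75,-0.5,0,0,0,1],[-2.9,-2.75,-0.5,0,0,0,1],[-2.9,-2.75,-0.5,0,0,0,1],[-2.9,-2.75,0,0,0,0,1]]' 15
```

```text
[0.55380559 0.42158122 0.13      ]
[0.55724296 0.37468127 0.25      ]
time_s: 0.67
tcp_pos: [0.3088, 0.4031, 0.1913]
orientation: [0.565, 3.09, 0.002]
wrist_force: [1.4, 0.3, 1.1]
width: 0.0942
gripper_force: 0.0
```

```bash
python3 -m jog '[[-2.9,-2.75,0,0,0,0,1],[-2.9,-2.75,0,0,0,0,1],[-2.9,-2.75,0,0,0,0,1],[-2.9,-2.75,0,0,0,0,1],[-2.9,-2.75,0,0,0,0,1]]' >/dev/null
python3 -m jog '[[-2.9,-2.75,0,0,0,0,1],[-2.9,-2.75,0,0,0,0,1],[-1.9,-1.9,0,0,0,0,1],[0,0,0,0,0,-0.0773,1],[0,0,0,0,0,0,1]]'
python3 - <<'E'
from h import *
import cv2
y=np.radians(73.7)
print(delta([.441,.127,.15],y))
f=grab_frame("wrist");cv2.imwrite("pics/w1.png",f["color"][:,:,::-1])
for p in([.4569,.1249,.093],[.4244,.1298,.093],[.4656,.0887,.045],[.4159,.1649,.045]):print(w2px(f,p).round())
E
```

```text
time_s: 1.5
tcp_pos: [0.4413, 0.1269, 0.1906]
orientation: [0.444, 3.11, -0.0]
wrist_force: [-1.1, 0.2, 0.1]
width: 0.0942
gripper_force: 0.0
(array([3.400e-02, 1.000e-03, 4.061e+00]), array([-0.0001,  0.0001,  0.001 ]))
[328. 246.]
[324. 211.]
[298. 251.]
[354. 186.]
```

View pics/w1.png

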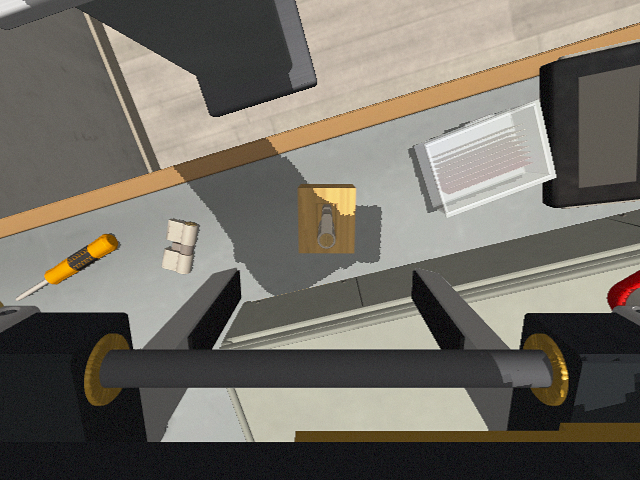

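The wrist view has the rack at (327,219), square to the gripper, and the cylinder at (326,228) between the fingers. Both match the predictions, so I descend.

```bash
python3 -m jog '[[0,0,3,0,0,0,1],[0,0,3,0,0,0,1],[0,0,3,0,0,0,0.3],[0,0,2,0,0,0,0.3],[0,0,1.7,0,0,0,0.3]]'
python3 -m jog '[[0,0,0,0,0,0,0.3],[0,0,0,0,0,0,0.3],[0,0,0,0,0,0,0.3],[0,0,0,0,0,0,0.3]]'
python3 - <<'E'
from h import *
import cv2
f=grab_frame("wrist");cv2.imwrite("pics/w2.png",f["color"][:,:,::-1])
for p in([.4569,.1249,.093],[.4244,.1298,.093]):print(w2px(f,p).round())
E
```

```text
time_s: 1.97
tcp_pos: [0.4398, 0.1291, 0.0619]
orientation: [-0.446, -3.108, 0.001]
wrist_force: [0.5, -0.4, -0.2]
width: 0.0776
gripper_force: 0.0
time_s: 2.3
tcp_pos: [0.4415, 0.1288, 0.0647]
orientation: [0.445, 3.108, 0.002]
wrist_force: [0.3, 0.5, -0.7]
width: 0.0614
gripper_force: 0.0
[327. 304.]
[319. 250.]
```

View pics/w2.png

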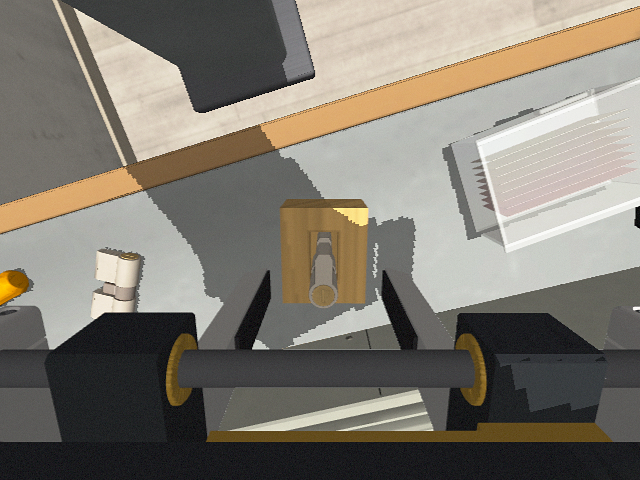

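The cylinder top, with its end at (322,295), sits between the pads (270 and 385), about 2 mm off centre. I correct that and close lightly.

```bash
python3 -m jog '[[0,-0.15,0.1,0,0,0,0.3],[0,0,0,0,0,0,-0.2],[0,0,0,0,0,0,-0.5],[0,0,0,0,0,0,-0.8],[0,0,0,0,0,0,-1]]' 10
python3 -m jog '[[0,0,0,0,0,0,-1],[0,0,0,0,0,0,-1],[0,0,0,0,0,0,-1],[0,0,0,0,0,0,-1],[0,0,0,0,0,0,-1]]' 10
python3 -m jog '[[0,0,0,0,0,0,-1],[0,0,0,0,0,0,-1],[0,0,0,0,0,0,-1]]' 30
```

```text
time_s: 2.77
tcp_pos: [0.4406, 0.1268, 0.0627]
orientation: [0.445, 3.11, 0.0]
wrist_force: [-0.0, -0.2, 0.1]
width: 0.0376
gripper_force: 0.0
time_s: 3.18
tcp_pos: [0.4405, 0.1268, 0.0626]
orientation: [-0.445, -3.11, 0.0]
wrist_force: [-0.8, -0.2, -0.2]
width: 0.0045
gripper_force: 0.0
time_s: 3.43
tcp_pos: [0.4405, 0.1268, 0.0626]
orientation: [-0.445, -3.11, 0.0]
wrist_force: [-0.7, -0.2, -0.5]
width: 0.0007
gripper_force: 0.0
```

The fingers shut on nothing, so I look again.

```bash
python3 - <<'E'
from h import *
import cv2
c=lambda im,x,y,w,h,k:cv2.resize(im[y:y+h,x:x+w],None,fx=k,fy=k,interpolation=cv2.INTER_CUBIC)
f=grab_frame("wrist");s=grab_frame("scene");d=grab_frame("side")
print(w2px(f,[.4406,.1268,.0626]),w2px(s,[.4406,.1268,.0626]),w2px(d,[.4406,.1268,.0626]))
A=c(f["color"],220,180,200,150,2);B=c(s["color"],270,260,150,150,2);D=c(d["color"],270,190,150,150,2)
im=np.zeros((600,800,3),np.uint8);im[:300,:400]=A;im[:300,400:700]=B;im[300:,:300]=D;im[300:,350:750]=c(s["color"],220,180,400,300,1)
cv2.imwrite("pics/m.png",im[:,:,::-1])
E
```

```text
[325.80830602 263.04059901] [335.26443318 337.33886054] [337.0121334  287.66331079]
```

View pics/m.png

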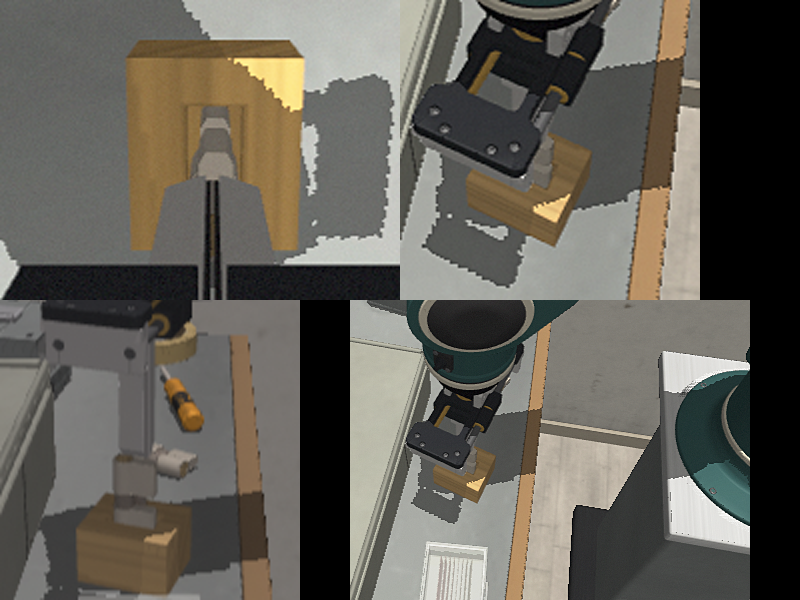

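```bash
python3 - <<'E'
from h import *
import cv2
c=lambda im,x,y,w,h,k:cv2.resize(im[y:y+h,x:x+w],None,fx=k,fy=k,interpolation=cv2.INTER_CUBIC)
s=grab_frame("scene")["color"][:,:,::-1];d=grab_frame("side")["color"][:,:,::-1];w=grab_frame("wrist")["color"][:,:,::-1]
s0=cv2.imread("pics/scene0.png");d0=cv2.imread("pics/side0.png")
im=np.vstack([np.hstack([c(d,300,240,80,100,3),c(d0,300,240,80,100,3),c(w,275,220,100,100,3)]),np.hstack([c(s,295,300,80,100,3),c(s0,295,300,80,100,3),np.zeros((300,300,3),np.uint8)])])
cv2.imwrite("pics/m2.png",im);print(im.shape)
E
```

```text
(600, 780, 3)
```

View pics/m2.png

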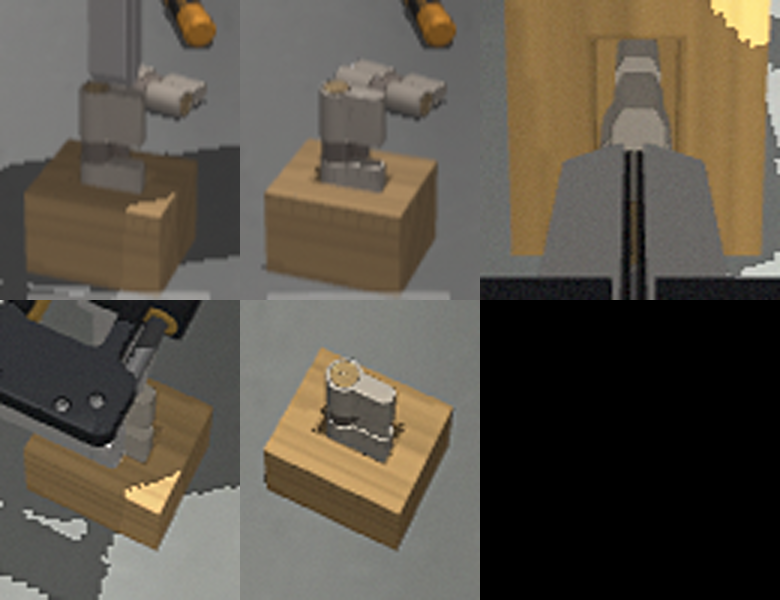

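The cylinder hasn't moved and the closed fingers seem to end above its top, higher than the reported TCP. I lift and triangulate the tips.

```bash
python3 -m jog '[[0,0,-2,0,0,0,-1],[0,0,-2,0,0,0,-1],[0,0,-2,0,0,0,-1],[0,0,0,0,0,0,-1],[0,0,0,0,0,0,-1]]'
python3 - <<'E'
from h import *
import cv2
c=lambda im,x,y,w,h,k:cv2.resize(im[y:y+h,x:x+w],None,fx=k,fy=k,interpolation=cv2.INTER_CUBIC)
o=get_obs();p=o["tcp_pos"];F={n:grab_frame(n) for n in("scene","side","wrist")}
for n in F:
    f=F[n];T=f["camera_from_world"];print(n,w2px(f,p).round(1),"cam",(-T[:3,:3].T@T[:3,3]).round(3))
g=lambda n,x,y,w,h,k:c(F[n]["color"][:,:,::-1],x,y,w,h,k)
cv2.imwrite("pics/m3.png",np.hstack([g("side",290,200,100,150,4),g("wrist",275,200,100,150,4)]))
E
```

```text
time_s: 4.15
tcp_pos: [0.441, 0.1271, 0.1233]
orientation: [0.445, 3.108, 0.002]
wrist_force: [-0.0, -0.4, -1.6]
width: 0.0003
gripper_force: 0.0
scene [335.4 317. ] cam [0.392 0.468 0.783]
side [336.5 250.6] cam [0.395 0.879 0.466]
wrist [326.6 264.6] cam [0.373 0.147 0.336]
```

View pics/m3.png

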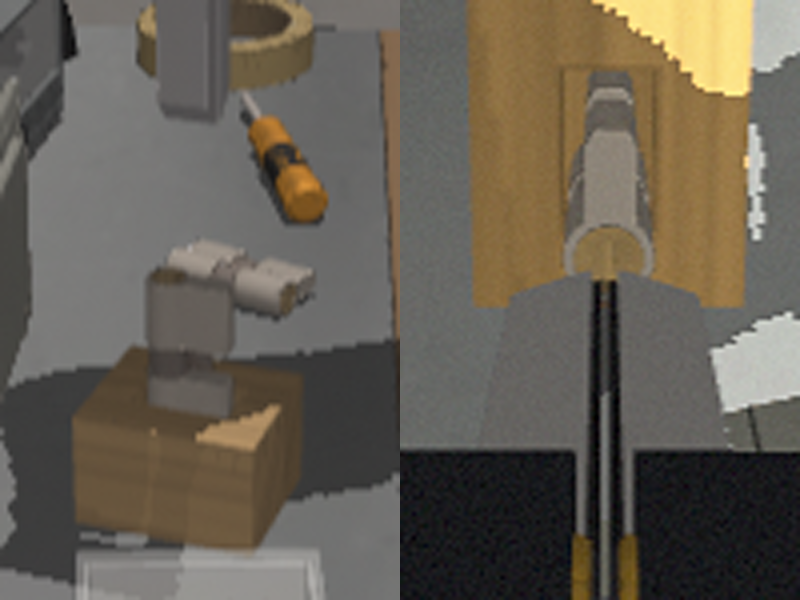

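```bash
python3 - <<'E'
from h import *
f=grab_frame("side");w=grab_frame("wrist")
for z in(.13,.14,.15,.16,.17): print(z,px2w(f,338.7,228.7,z).round(4),px2w(w,326,268.5,z).round(4),w2px(f,[.441,.127,z]).round(1))
print(w2px(f,[.441,.127,.093]),w2px(f,[.441,.127,.045]),w2px(f,[.4159,.1649,.045]))
E
```

```text
0.13 [0.4416 0.0599 0.13  ] [0.441  0.1265 0.13  ] [336.6 246.3]
0.14 [0.4403 0.0843 0.14  ] [0.4377 0.1275 0.14  ] [336.5 240. ]
0.15 [0.4389 0.1087 0.15  ] [0.4344 0.1285 0.15  ] [336.5 233.5]
0.16 [0.4375 0.133  0.16  ] [0.4311 0.1294 0.16  ] [336.5 227. ]
0.17 [0.4361 0.1574 0.17  ] [0.4277 0.1304 0.17  ] [336.4 220.5]
[336.65508512 269.36483045] [336.78099914 298.11591071] [352.71948106 311.6104813 ]
```

The side and wrist views agree that the real fingertips are about 35 mm above the reported TCP (tips at about z 0.158, reported 0.123), so the fingers closed just over the top. I open and go down to a reported z of about 0.03.

```bash
python3 -m jog '[[0,0,0,0,0,0,0.3],[0,0,0,0,0,0,0.3],[0,0,0,0,0,0,0.3],[0,0,0,0,0,0,0.3],[0,0,0,0,0,0,0.3]]' 10
python3 -m jog '[[0,0,0,0,0,0,0.3],[0,0,0,0,0,0,0.3],[0,0,0,0,0,0,0.3],[0,0,0,0,0,0,0.3],[0,0,0,0,0,0,0.3]]' | tail -2
python3 -m jog '[[0,0,2,0,0,0,0.3],[0,0,2,0,0,0,0.3],[0,0,2,0,0,0,0.3],[0,0,1.2,0,0,0,0.3],[0,0,0,0,0,0,0.3]]'
python3 -m jog '[[0,0,1,0,0,0,0.3],[0,0,1,0,0,0,0.3],[0,0,0,0,0,0,0.3]]'
```

```text
time_s: 4.82
tcp_pos: [0.4405, 0.1268, 0.1225]
orientation: [-0.445, -3.11, 0.0]
wrist_force: [0.1, 0.7, -0.2]
width: 0.0302
gripper_force: 0.0
width: 0.0605
gripper_force: 0.0
time_s: 5.65
tcp_pos: [0.4392, 0.1262, 0.0486]
orientation: [-0.445, -3.107, 0.003]
wrist_force: [-0.7, -0.6, 0.4]
width: 0.0609
gripper_force: 0.0
time_s: 5.9
tcp_pos: [0.44, 0.1266, 0.0294]
orientation: [-0.445, -3.109, 0.001]
wrist_force: [-1.6, -1.3, -0.3]
width: 0.0611
gripper_force: 0.0
```

```bash
for i in 1 2; do python3 -m jog '[[0,0,0,0,0,0,-1],[0,0,0,0,0,0,-1],[0,0,0,0,0,0,-1],[0,0,0,0,0,0,-1],[0,0,0,0,0,0,-1]]' 10; done
python3 -m jog '[[0,0,0,0,0,0,-1],[0,0,0,0,0,0,-1],[0,0,0,0,0,0,-1]]' 30
```

```text
time_s: 6.32
tcp_pos: [0.4407, 0.1269, 0.0309]
orientation: [0.445, 3.109, 0.0]
wrist_force: [-0.1, 0.3, 0.4]
width: 0.0309
gripper_force: 0.0
time_s: 6.73
tcp_pos: [0.4406, 0.1268, 0.0307]
orientation: [0.445, 3.11, 0.0]
wrist_force: [-0.6, -0.3, 3.3]
width: 0.0169
gripper_force: 10.0
time_s: 6.98
tcp_pos: [0.4406, 0.1268, 0.0307]
orientation: [0.445, 3.11, 0.0]
wrist_force: [-1.0, -0.4, 5.1]
width: 0.0169
gripper_force: 30.0
```

Gripped (width 17 mm, 30 N). I lift straight up.

```bash
python3 -m jog '[[0,0,-1,0,0,0,-1],[0,0,-2,0,0,0,-1],[0,0,-3,0,0,0,-1],[0,0,-3,0,0,0,-1],[0,0,-3,0,0,0,-1]]'
python3 -m jog '[[0,0,-2,0,0,0,-1],[0,0,-0.5,0,0,0,-1],[0,0,0,0,0,0,-1],[0,0,0,0,0,0,-1]]'
python3 - <<'E'
from h import *
y=np.radians(75.5);o=get_obs()
print(delta([.47,-.12,.173],y),delta([.598,-.208,.173],y),R.from_rotvec(o["orientation"]).as_matrix().round(3))
E
```

```text
time_s: 7.4
tcp_pos: [0.4399, 0.1263, 0.1523]
orientation: [-0.446, -3.109, 0.001]
wrist_force: [1.2, 0.4, -2.7]
width: 0.0167
gripper_force: 30.0
time_s: 7.73
tcp_pos: [0.44, 0.1266, 0.1749]
orientation: [-0.445, -3.109, 0.001]
wrist_force: [-0.3, -0.2, -3.8]
width: 0.0165
gripper_force: 30.0
(array([ -9.802, -22.832,   0.197]), array([-0.0005, -0.0006, -0.0313])) (array([-24.557, -27.687,   0.19 ]), array([-0.0005, -0.0006, -0.0313])) [[-0.96   0.281 -0.001]
 [ 0.281  0.96  -0.   ]
 [ 0.001 -0.001 -1.   ]]
```

```bash
python3 -m jog '[[-0.7,-1.6,0,0,0,0,-1],[-1.4,-3.26,0,0,0,0,-1],[-1.4,-3.26,0,0,0,0,-1],[-1.4,-3.26,0,0,0,0,-1],[-1.4,-3.26,0,0,0,0,-1]]'|head -2
python3 -m jog '[[-1.4,-3.26,0,0,0,0,-1],[-1.4,-3.26,0,0,0,0,-1],[-2.5,-2.4,0,0,0,0,-1],[-3,-1,0,0,0,0,-1],[-3,-1,0,0,0,0,-1]]'|head -2
python3 -m jog '[[-3,-1,0,0,0,0,-1],[-3,-1,0,0,0,0,-1],[-1,-0.3,0,0,0,-0.03,-1],[0,0,0,0,0,0,-1],[0,0,0,0,0,0,-1]]'
python3 - <<'E'
from h import *
import cv2
c=lambda im,x,y,w,h,k:cv2.resize(im[y:y+h,x:x+w],None,fx=k,fy=k,interpolation=cv2.INTER_CUBIC)
y=np.radians(75.5);print(delta([.598,-.208,.173],y))
F={n:grab_frame(n) for n in("scene","side","wrist")}
print(w2px(F["wrist"],[.598,-.208,.092]))
g=lambda n,x,y,w,h,k:c(F[n]["color"][:,:,::-1],x,y,w,h,k)
for n in F: cv2.imwrite(f"pics/b_{n}.png",F[n]["color"][:,:,::-1])
cv2.imwrite("pics/m4.png",np.vstack([np.hstack([g("wrist",220,180,200,150,2),g("scene",220,60,133,100,3)[:300,:399]]),np.hstack([g("side",220,140,133,100,3)[:300,:399],g("wrist",0,0,640,480,.625)])[:,:799]]))
E
```

```text
time_s: 8.15
tcp_pos: [0.4588, -0.0331, 0.1741]
time_s: 8.57
tcp_pos: [0.5374, -0.1696, 0.1739]
time_s: 8.98
tcp_pos: [0.5974, -0.2099, 0.1733]
orientation: [-0.4, -3.112, 0.001]
wrist_force: [-0.9, -0.6, -2.3]
width: 0.0169
gripper_force: 30.0
(array([-0.009,  0.201,  0.029]), array([-0.001 , -0.0034, -0.0026]))
[327.24447726 233.83585588]
```

View pics/m4.png

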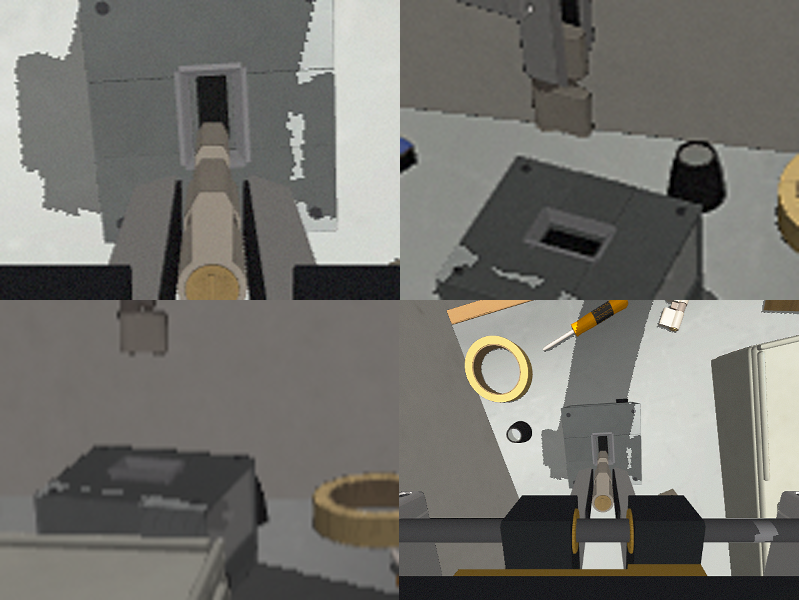

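```bash
python3 - <<'E'
from h import *
w=grab_frame("wrist");o=get_obs()
P=np.array([px2w(w,220+x/2,180+y/2,.092) for x,y in[(178,67),(242,63),(250,163),(182,168)]])
for i in range(4):
    d=P[(i+1)%4]-P[i];print(np.hypot(*d[:2]).round(4),np.degrees(np.arctan2(d[1],d[0])).round(1))
print(P.mean(0),o["tcp_pos"])
# cylinder top (plug end, left/right edges z known?) lateral check: foot face edges and plug centre in tool frame
r=R.from_rotvec(o["orientation"])
zf=.173-.0307+.028
for n,(x,y),z in[("plugL",(178,280),zf+.065),("plugR",(246,280),zf+.065),("footL",(200,125),zf),("footR",(228,125),zf)]:
    print(n,(r.inv().apply(px2w(w,220+x/2,180+y/2,z)-o["tcp_pos"])*1000).round(1))
y=np.degrees(np.arctan2(*r.apply([0,1,0])[[1,0]]));print("tool yaw",y)
E
```

```text
0.0277 79.0
0.0455 -9.5
0.0306 -100.2
0.0459 167.0
[ 0.60194193 -0.20949142  0.092     ] [ 0.59784343 -0.20903652  0.17534215]
plugL [ -9.1  -8.2 -60. ]
plugR [ -9.1   8.3 -60. ]
footL [12.6 -3.8  5. ]
footR [12.6  5.3  5.1]
tool yaw 75.42175004480346
```

```bash
python3 - <<'E'
from h import *
w=grab_frame("wrist");s=grab_frame("scene")
def ang(f,a,b,ox,oy,X,k,z=.085):
    A,B=[px2w(f,ox+(x-X)/k,oy+y/k,z) for x,y in(a,b)];d=B-A;return (np.degrees(np.arctan2(d[1],d[0]))%90).round(2),np.hypot(*d[:2]).round(4)
for a,b in[((645,75),(497,320)),((765,100),(607,358)),((400,300),(750,402)),((541,67),(727,364)),((541,67),(405,272)),((405,272),(727,364))]: print("scene",ang(s,a,b,238,105,396,6))
for a,b in[((90,83),(330,70)),((102,8),(120,225)),((120,225),(316,213))]: print("wrist",ang(w,a,b,220,180,0,2))
E
```

```text
scene (np.float64(79.81), np.float64(0.106))
scene (np.float64(78.37), np.float64(0.111))
scene (np.float64(78.84), np.float64(0.1073))
scene (np.float64(36.53), np.float64(0.134))
scene (np.float64(78.69), np.float64(0.0906))
scene (np.float64(79.07), np.float64(0.0994))
wrist (np.float64(78.56), np.float64(0.107))
wrist (np.float64(77.99), np.float64(0.1013))
wrist (np.float64(79.16), np.float64(0.0921))
```

```bash
python3 - <<'E'
from h import *
w=grab_frame("wrist");s=grab_frame("scene")
print(np.mean([px2w(s,238+(x-396)/6,105+y/6,.085) for x,y in((541,67),(727,364))],0),np.mean([px2w(w,220+x/2,180+y/2,.085) for x,y in((102,8),(316,213))],0))
print(delta([.600,-.2085,.173],np.radians(78.9)))
E
python3 -m jog '[[-0.25,0,0,0,0,0,-1],[0,0,0,0,0,-0.061,-1],[0,0,2,0,0,0,-1],[0,0,2,0,0,0,-1],[0,0,1.5,0,0,0,-1]]' >/dev/null
python3 -m jog '[[0,0,1,0,0,0,-1],[0,0,0,0,0,0,-1],[0,0,0,0,0,0,-1],[0,0,0,0,0,0,-1]]'
python3 - <<'E'
from h import *
import cv2
c=lambda im,x,y,w,h,k:cv2.resize(im[y:y+h,x:x+w],None,fx=k,fy=k,interpolation=cv2.INTER_CUBIC)
F={n:grab_frame(n) for n in("scene","side","wrist")}
o=get_obs();print(o["tcp_pos"],delta([.600,-.2085,.1],np.radians(78.9)))
for n in F: print(n,w2px(F[n],[.6,-.2085,.092]))
g=lambda n,x,y,w,h,k:c(F[n]["color"][:,:,::-1],x,y,w,h,k)
cv2.imwrite("pics/m5.png",np.hstack([g("scene",240,90,80,100,5),g("wrist",287,200,80,100,5)]))
E
```

```text
[ 0.59967338 -0.21119102  0.085     ] [ 0.60363816 -0.2098753   0.085     ]
(array([-0.139,  0.117,  0.282]), array([ 0.0002,  0.0004, -0.0605]))
time_s: 10.13
tcp_pos: [0.6014, -0.2106, 0.1116]
orientation: [0.303, 3.126, -0.001]
wrist_force: [-0.4, -0.1, -2.6]
width: 0.017
gripper_force: 30.0
[ 0.60132002 -0.21044196  0.11151028] (array([0.168, 0.165, 1.151]), array([-0.0001,  0.0013,  0.0003]))
scene [276.27170188 138.15380387]
side [268.2945238  194.58563518]
wrist [328.23982561 251.64624798]
```

View pics/m5.png

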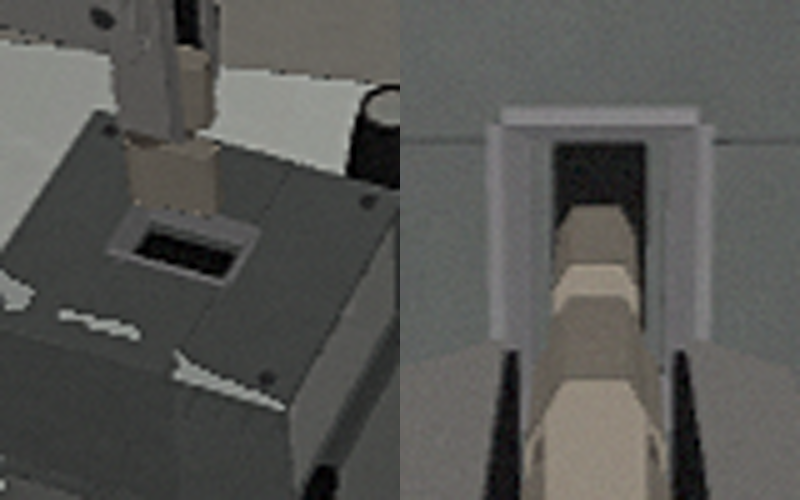

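The wrist crop shows the slot (553–645) square to the cylinder foot (557–635), which is about 0.7 mm to the left. In the scene crop the foot's lower edge runs (132,205)–(216,215), above the slot (132–240, 228–278). Now I work out the offset along tool x.

```bash
python3 - <<'E'
from h import *
w=grab_frame("wrist");s=grab_frame("scene");o=get_obs();r=R.from_rotvec(o["orientation"]);t=o["tcp_pos"]
tf=lambda f,ox,oy,x,y,z:(r.inv().apply(px2w(f,ox+x/5,oy+y/5,z)-t)*1000).round(1)
S=lambda x,y,z:tf(s,240,90,x,y,z);W=lambda x,y,z:tf(w,287,200,x-400,y,z)
print("foot scene",S(132,205,.1089),S(216,215,.1089))
for p in[(107,252),(260,230),(225,285)]:print("rim",S(*p,.092))
for p in[(148,228),(240,250),(225,278),(132,252)]:print("slot.085",S(*p,.085),"slot.08",S(*p,.08))
print("wrist foot edge",W(596,207,.1089),W(596,207,.112),"slot edge",W(599,143,.085),W(599,143,.08),"rim inner/outer",W(599,125,.092),W(599,107,.092))
print("wrist rim L/R",W(488,130,.092),W(715,130,.092),W(553,150,.085),W(645,150,.085))
E
```

```text
foot scene [-12.9   7.3   2.3] [15.6  1.5  2.3]
rim [-20.1  15.6  19.2]
rim [ 24.6 -12.8  19.1]
rim [23.9 15.6 19.1]
slot.085 [-15.3  -6.3  26.2] slot.08 [-17.8 -10.8  31.2]
slot.085 [18.9 -7.9 26.2] slot.08 [ 16.6 -12.4  31.2]
slot.085 [19.4  6.3 26.2] slot.08 [17.2  1.9 31.2]
slot.085 [-15.6   6.4  26.2] slot.08 [-18.1   1.9  31.2]
wrist foot edge [13.5  0.2  2.3] [14.3  0.2 -0.8] slot edge [16.6  0.6 26.2] [15.5  0.7 31.2] rim inner/outer [20.7  0.6 19.2] [23.2  0.6 19.2]
wrist rim L/R [ 20.  -14.6  19.2] [20.  16.6 19.2] [15.6 -5.9 26.2] [15.6  7.2 26.2]
```

```bash
python3 -m jog '[[0.19,0.06,0,0,0,0,-1],[0,0,0.8,0,0,0,-1],[0,0,0.5,0,0,0,-1],[0,0,0,0,0,0,-1],[0,0,0,0,0,0,-1]]'
python3 -m jog '[[0,0,0.3,0,0,0,-1],[0,0,0,0,0,0,-1]]'
python3 -m jog '[[0,0,0.2,0,0,0,-1],[0,0,0,0,0,0,-1]]'
python3 -m jog '[[0,0,0.2,0,0,0,-1],[0,0,0,0,0,0,-1]]'
```

```text
time_s: 10.8
tcp_pos: [0.5988, -0.2093, 0.097]
orientation: [-0.304, -3.126, -0.0]
wrist_force: [0.6, -0.4, -1.9]
width: 0.0169
gripper_force: 30.0
time_s: 10.97
tcp_pos: [0.599, -0.2093, 0.0942]
orientation: [-0.303, -3.127, 0.0]
wrist_force: [-0.5, 1.1, -2.3]
width: 0.0168
gripper_force: 30.0
time_s: 11.13
tcp_pos: [0.599, -0.2094, 0.0923]
orientation: [-0.303, -3.127, 0.0]
wrist_force: [0.1, 0.2, -2.6]
width: 0.0166
gripper_force: 30.0
time_s: 11.3
tcp_pos: [0.599, -0.2093, 0.0903]
orientation: [-0.303, -3.127, -0.0]
wrist_force: [0.7, -0.2, -2.7]
width: 0.0166
gripper_force: 30.0
```

```bash
for i in 1 2 3 ; do python3 -m jog '[[0,0,0.1,0,0,0,-1],[0,0,0,0,0,0,-1],[0,0,0,0,0,0,-1]]' | egrep 'tcp|force'; done
```

```text
tcp_pos: [0.5991, -0.2094, 0.0896]
wrist_force: [-0.3, -0.2, -2.9]
gripper_force: 30.0
tcp_pos: [0.5991, -0.2093, 0.0886]
wrist_force: [-0.6, 0.1, -2.5]
gripper_force: 30.0
tcp_pos: [0.5991, -0.2094, 0.0875]
wrist_force: [-0.8, -0.5, -2.6]
gripper_force: 30.0
```

```bash
for i in 1 2 3 4; do python3 -m jog '[[0,0,0.1,0,0,0,-1],[0,0,0,0,0,0,-1]]' | egrep 'tcp|wrist_force'; done
```

```text
tcp_pos: [0.599, -0.2093, 0.0864]
wrist_force: [0.2, 0.1, -2.6]
tcp_pos: [0.599, -0.2093, 0.0854]
wrist_force: [-0.3, 0.4, -3.3]
tcp_pos: [0.599, -0.2093, 0.0844]
wrist_force: [-0.1, -0.1, -1.7]
tcp_pos: [0.5991, -0.2093, 0.0834]
wrist_force: [0.3, -0.0, -3.3]
```

The foot is in the straight part of the slot with no contact force. I carry on down to the rest.

```bash
for i in 1 2 3 4; do python3 -m jog '[[0,0,0.1,0,0,0,-1],[0,0,0.1,0,0,0,-1],[0,0,0,0,0,0,-1]]' | egrep 'tcp|wrist_force'; done
```

```text
tcp_pos: [0.599, -0.2093, 0.0814]
wrist_force: [0.0, -0.5, -2.0]
tcp_pos: [0.599, -0.2093, 0.0794]
wrist_force: [-0.0, -0.1, -3.0]
tcp_pos: [0.5992, -0.2094, 0.0776]
wrist_force: [-1.5, 0.8, 1.3]
tcp_pos: [0.5992, -0.2094, 0.0756]
wrist_force: [-0.3, 1.6, 2.8]
```

```bash
for i in 1 2 3; do python3 -m jog '[[0,0,0.1,0,0,0,-1],[0,0,0.1,0,0,0,-1],[0,0,0,0,0,0,-1]]' | egrep 'tcp|wrist_force'; done;  python3 -m jog '[[0,0,0.1,0,0,0,-1],[0,0,0,0,0,0,-1],[0,0,0,0,0,0,-1],[0,0,0,0,0,0,-1],[0,0,0,0,0,0,-1]]'
```

```text
tcp_pos: [0.5992, -0.2094, 0.0735]
wrist_force: [-0.7, 0.6, 3.2]
tcp_pos: [0.5992, -0.2094, 0.0715]
wrist_force: [-0.3, 1.2, 3.3]
tcp_pos: [0.5991, -0.2094, 0.0695]
wrist_force: [-0.1, 1.1, 5.4]
time_s: 14.88
tcp_pos: [0.5992, -0.2094, 0.0687]
orientation: [0.303, 3.127, -0.0]
wrist_force: [-1.5, 0.3, 5.8]
width: 0.0165
gripper_force: 30.0
```

```bash
python3 -c "
from rig import *
print(hand_in())"
```

```text
the job is handed in; nothing more can be done
None
```

I handed the job in with the cylinder upright in the slot, still gripped at 30 N, and the rest pressed about 10 mm (about 8 N of push, worked out from the wrist force and TCP height); no verdict came back.

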